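# Load an aroma vial into the reader and wheel it home

### The arm

A 6-joint arm with a two-finger parallel gripper is mounted at the origin on the work surface; the furniture and walls round the work are solid. World frame = base frame: x ahead of the robot, y to its left, z up, the work surface at z = 0. Lengths are in m, angles in rad, forces in N, time in s.
With the tool pointing down it reaches from about 0.3 to 0.75 m from the base axis. Payload 8.5 kg.
Tool frame: the origin (TCP) lies at the centre of the arm's flange, where the gripper is bolted on; the fingertips stand 173 mm ahead of it and the grasp point (between the pads) lies 155 mm ahead of it; z points along the fingers, y is the line along which they close (so a half turn about z gives the same grasp; the last joint's range is limited). The gripper opens to 85 mm and grips with 20 to 120 N. Pads are 22 mm wide; open, the fingers measure 114 mm over their backs; the gripper's body (76 mm by 85 mm) begins 54 mm behind the grasp point. The pads swing forward as they close: fully open they stand 13 mm farther back than shut.
Start: joints at [1.075, 0.381, 1.297, -0, 1.464, -0.215], TCP at [0.152, 0.528, 0.405] pointing down, gripper open.
Joint ranges: [-3.11, 3.11], [-0.89, 2.33], [0.22, 2.48], [-1.42, 4.56], [0.17, 2.85], [-2.88, 2.88]. Speed limits (rad/s): [2.39, 2.39, 3.14, 3.14, 3.14, 3.14].

### API

Orientations are given as a 3x3 rotation matrix whose columns are the frame's x, y, z axes.
In Python, from station import sensors, optics, order gives the robot as it stands. The module is installed in compiled form; this text tells all that it offers.
- The arm moves only by the tool drive_tool, never from a script. Its argument "plan" is a list that holds one entry, the list of rows, each a list of 7 numbers: the finger opening in mm, from 0 to 85.4, then the shift along the world's x, y, z in units of 25 mm (1.0 is 25 mm), then the turn, a rotation vector about the world's x, y, z in rad. In form: [[[gripper, x, y, z, ax, ay, az], ...]]. A call has 1 to 10 rows; each row is the pose to reach, as a shift and turn from the pose commanded when the call began; what a row does not reach only later rows make up. A row lasts 1/12 s, in which the tool goes at most 41.7 mm and 7.16 degrees, less where a joint would pass 70% of its speed; a pose out of reach is approached as far as the arm can. A call with a gripper value outside its range is refused whole. The fingers move at their own pace and stop on an object; the grip force is fixed at half the most. Time passes only in rows, so rows that repeat a pose let the fingers close. It gives the time, the measured TCP pose, the force, the opening and the grip force at its end, in the units of the state.
- sensors.get_state(): the state, without advancing time (a new reading comes with each control period).
- optics.get_image(name): name is "side" or "top" or "wrist"; returns the picture (480x640x3 uint8, red, green, blue); there is no depth.
- optics.camera_model(name): a dict with "fx", "fy", "cx", "cy" (pixels), "cam_to_world" (4x4, takes a point from camera to world coordinates). Camera axes: x right, y up, looking along -z (the intrinsics and any distortion apply to the point x, -y, -z); pixel columns grow to the right and rows downward; lengths in m; the calibration is good to about 2 mm. A picture is of the moment at which its call begins: read the wrist's pose just before it. camera_model takes no time and is no camera call; for the wrist camera it gives the pose at the moment of the call.
- order.sign_off(): hands the job in; it is judged then, once.
The state is a dict: "t": time; "joint_positions": joint angles; "qd": joint speeds; "effort": joint torques, N m; "tool_pos": TCP position; "tcp_rot": TCP orientation; "contact_force": force on the tool from outside, world axes, zero at the start; "torque": the same for the moment, N m; "width": opening from 0.0 (shut) to 1.0 (fully open); "gripper_force": force on a finger pad.
Only numpy, scipy, OpenCV 4.12 (cv2) and the standard library are available. Lean on these libraries where they do the work, as an engineer would, in place of code of your own. Each camera call takes 0.05 s, during which the arm holds its last target. There are 200 camera calls.

### The job

Take the aroma vial that stands on the bench scale and set it down gently, upright, in the small cup on the reader's carriage. Then roll the thumbwheel in the reader's top with a fingertip, away from you over its top and with light pressure, lifting off between strokes, until the carriage is fully home and the vial stands inside the reader. Move the carriage only by its wheel, and leave everything else where it stands.

Things in the scene. Friction and masses are not known exactly. Their poses are not given: they have to be found in the camera images.
- vial: the vial to load: small dark aroma vial with black screw cap, 20 mm in diameter, 40 mm tall (body up to 28 mm, then cap 16 mm in diameter), 22 g, the only vial on the scale; origin at the centre of its underside, z up. Grip its body between 12 and 28 mm above the underside
- scale: flat bench scale, 160x130x24 mm, loose; origin at the centre of its underside; its weighing plate is 24 mm above the table
- reader: grey bench reader, 110 mm (its x) by 102 mm (its y, -48 to +54) by 78 mm high, fixed; origin on the table below its middle; the front with the tunnel mouth faces its -x, its x is the way the carriage goes home, z up. Carriage and cup run along the line y = +18 mm; the cup's centre is at x = -102 mm + joint carriage. Flat top deck; the thumbwheel sits in a slot near its right (-y) edge
- carriage (a joint): how far the carriage has gone in, in m: 0 at the start, 0.057 = fully home at its stop, -0.006 = outer stop; grows to the reader's +x. Its cup is an upright ring, inside diameter 28 mm, outside 36, 8 mm deep; its floor is 17 to 27 mm above the table (unknown, to be felt; sprung, 6 N per mm). About 9.5 N of friction holds it; do not push it by more than 7 N, or 9 N through the vial
- wheel_slot (a point): point on the reader at deck height, 78 mm above the table, in the middle of the wheel's slot; axes as the reader's. The wheel (black, ribbed, 50 mm in diameter, 13 mm wide, axle along the reader's y) shows only its crown, 4 to 14 mm above this point: how much is unknown and must be felt. Do not press the wheel with more than 14 N; a pinch with the gripper is too much
- thumbwheel (a joint): turn of the wheel, rad; 0 at the start; grows as its crown rolls to the reader's +x: 1 rad draws the carriage in 12.5 mm (0.5 mm per mm of fingertip travel), so it takes several strokes; rolling back pushes it out. Wheel and carriage hang on one spring: pressed, both sink, from about 2.5 N on, 6 N more per mm, up to 6 mm. About 5 N along the rim turns it; 8 to 10 N of pressure grips well
- vial_b: bystander: another aroma vial of the same size, on the table; leave it
- vial_c: bystander: another aroma vial of the same size, on the table; leave it
- spoon_x: bystander: steel cupping spoon, 166 mm long, on the table; leave it

How it is judged:
By the outcome, as a careful person would: the job done as asked, in the order asked, and still so for the second after the job is handed in, with the robot touching nothing.
It also fails if it takes over 72 s, if anything falls off the work surface, if the arm or the gripper's body presses on something with over 40 N, if the wrist force passes 120 N, or if a joint passes its speed limit or range.

## Working session

There is one attempt and no reset: what is moved stays moved. The work goes in short steps, Python scripts to look and compute and a tool call to move; the robot and the scene stay as the last step left them, time stands still between calls to the robot, and variables do not carry over. Pictures are saved under pics/ and viewed, at most 10 in all, crops included, and the job is handed in when it is done.

Besides the shell and the picture viewer there is one more tool, called by a JSON object that holds its "method" and its "body", one argument or row to a line. drive_tool: Moves the arm, as the interface text tells. Its arguments: {"type":"object","properties":{"plan":{"type":"array"}},"required":["plan"]}

```bash
mkdir -p pics
cat > h.py <<'E'
import numpy as np, cv2
from station import sensors, optics, order
def snap(n,f,crop=None,s=1):
    im=optics.get_image(n)[:,:,::-1].copy()
    cv2.imwrite('pics/full_'+f,im)
    if crop: a,b,c,d=crop; im=cv2.resize(im[b:d,a:c],None,fx=s,fy=s,interpolation=cv2.INTER_CUBIC)
    cv2.imwrite('pics/'+f,im)
def ray(n,u,v,z,m=None):
    m=m or optics.camera_model(n); T=np.array(m['cam_to_world'])
    d=T[:3,:3]@np.array([(u-m['cx'])/m['fx'],-(v-m['cy'])/m['fy'],-1]); o=T[:3,3]
    return o+d*(z-o[2])/d[2]
def proj(n,p,m=None):
    m=m or optics.camera_model(n); T=np.array(m['cam_to_world'])
    q=T[:3,:3].T@(np.array(p)-T[:3,3]); return m['cx']+m['fx']*q[0]/-q[2], m['cy']-m['fy']*q[1]/-q[2]
E
python3 - <<'E'
from h import *
snap('top','t1.png'); snap('side','s1.png')
for n in('top','side','wrist'):
    m=optics.camera_model(n); print(n,{k:(np.round(v,3).tolist()) for k,v in m.items()})
s=sensors.get_state(); print({k:np.round(v,3).tolist() for k,v in s.items()})
E
```

```text
top {'fx': 528.037, 'fy': 528.037, 'cx': 321.222, 'cy': 239.822, 'cam_to_world': [[-0.008, 0.981, -0.192, 0.334], [-1.0, -0.008, -0.001, 0.009], [-0.002, 0.192, 0.981, 1.27], [0.0, 0.0, 0.0, 1.0]]}
side {'fx': 451.557, 'fy': 451.557, 'cx': 321.586, 'cy': 238.491, 'cam_to_world': [[0.501, -0.529, 0.685, 1.266], [0.866, 0.319, -0.386, -0.378], [-0.015, 0.786, 0.618, 0.73], [0.0, 0.0, 0.0, 1.0]]}
wrist {'fx': 363.037, 'fy': 363.037, 'cx': 322.508, 'cy': 244.144, 'cam_to_world': [[0.277, -0.915, -0.295, 0.077], [0.961, 0.263, 0.086, 0.551], [-0.001, -0.307, 0.952, 0.372], [0.0, 0.0, 0.0, 1.0]]}
{'t': 0.1, 'joint_positions': [1.075, 0.381, 1.298, 0.0, 1.464, -0.215], 'qd': [-0.0, -0.003, -0.002, -0.001, 0.001, -0.001], 'effort': [0.003, -44.922, -23.165, -0.0, 0.004, 0.0], 'tool_pos': [0.152, 0.528, 0.404], 'tcp_rot': [[-0.961, 0.277, -0.001], [0.277, 0.961, -0.001], [0.0, -0.001, -1.0]], 'contact_force': [0.735, -0.756, 0.013], 'torque': [0.006, 0.021, -0.018], 'gripper_force': 0.0, 'width': 1.0}
```

View pics/t1.png

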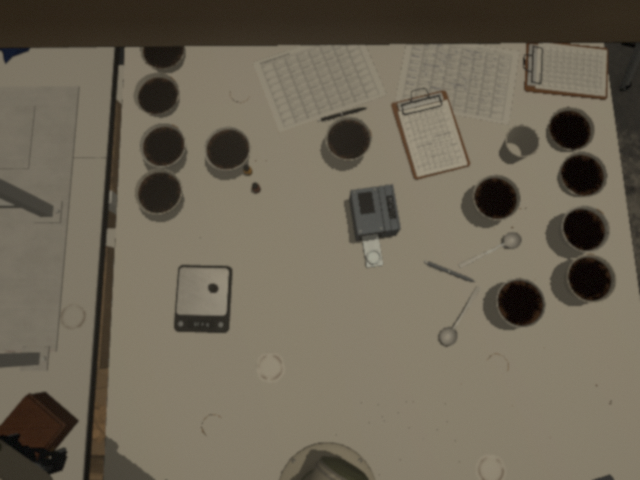

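View pics/s1.png

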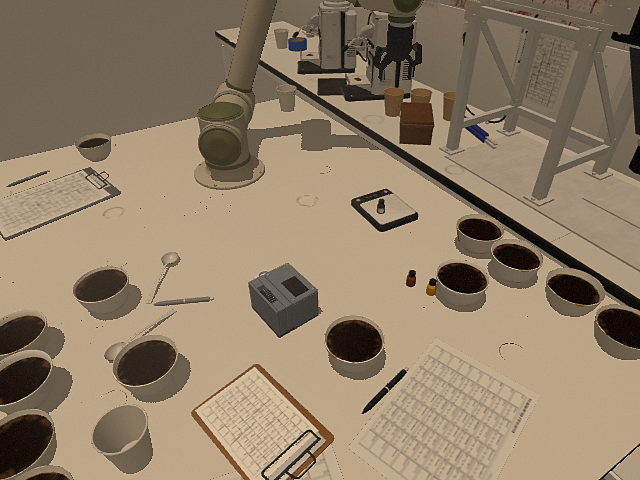

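Top view: the vial is on the scale at about (213,288), the reader at (375,210), the cup at (373,257), and the wheel slot on the reader's right side at about (391,205). I'll enlarge both areas.

Run:
```python
from h import *
im=cv2.imread('pics/full_t1.png'); 
a=cv2.resize(im[175:275,335:415],None,fx=6,fy=6,interpolation=cv2.INTER_CUBIC)
b=cv2.resize(im[260:335,170:240],None,fx=5,fy=5,interpolation=cv2.INTER_CUBIC)
c=np.zeros((600,800,3),np.uint8); c[:,:480]=a; c[:375,480:]=b[:,:320]
c=np.clip(c*1.8,0,255).astype(np.uint8); cv2.imwrite('pics/c1.png',c)
```

```text
(no output)
```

View pics/c1.png

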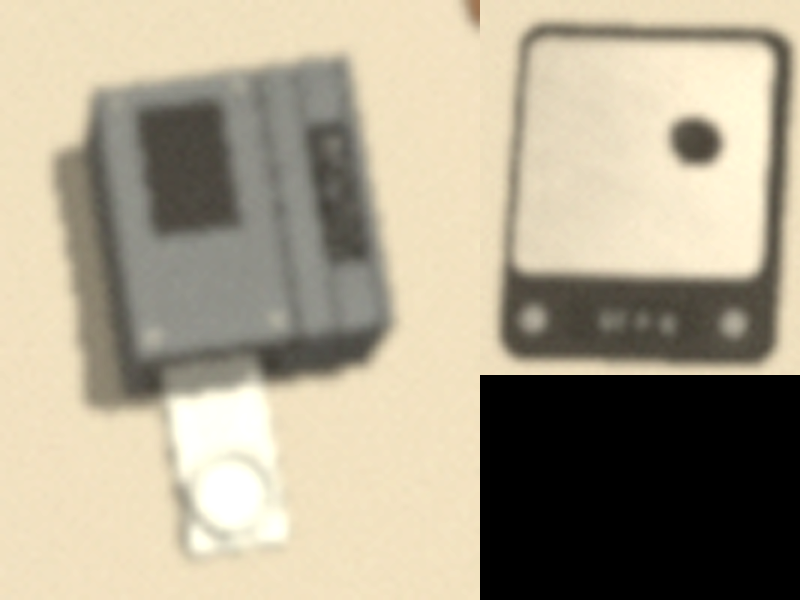

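The crop shows the deck corners at (97,92), (347,58), (392,325) and (133,360), the slot centre at (339,191), the cup ring at (230,493), and the vial blob at (696,141) in the right inset.

Run:
```python
from h import *
P=lambda x,y,z: ray('top',335+x/6-.4,175+y/6-.4,z)
c=[P(x,y,.078) for x,y in((97,92),(347,58),(392,325),(133,360))]
for q in c: print(q.round(4))
fl,fr,nr,nl=c
print('w',np.linalg.norm(fl-fr),np.linalg.norm(nl-nr),'d',np.linalg.norm(fl-nl),np.linalg.norm(fr-nr))
cup=P(230,493,.029); slot=P(339,191,.078); v=ray('top',170+216/5-.4,260+141/5-.4,.052)
print('cup',cup,'slot',slot,'vial',v)
d=(fl-nl)+(fr-nr); y=np.arctan2(d[1],d[0])
e=(fl-fr)+(nl-nr); print('yaw',np.degrees(y),np.degrees(np.arctan2(-e[0],e[1])))
for yy in (y,(y+np.arctan2(-e[0],e[1]))/2):
    R=np.array([[np.cos(yy),-np.sin(yy)],[np.sin(yy),np.cos(yy)]])
    m=np.mean(c,0)[:2]-R@[0,.003]
    print('centre from deck',m,'cup pred',m+R@[-.102,.018],'slot in reader',R.T@(slot[:2]-m), 'cup in reader',R.T@(cup[:2]-m))
# scale corners
for x,y in((525,27),(790,32),(505,358),(775,358)): print(ray('top',170+(x-480)/5,260+y/5,.02).round(3))
# vial in side image: cap top ~ (381,200)
print('side',ray('side',381,201,.064),ray('side',381,212,.026))
print([proj('side',[*v[:2],z]) for z in(.024,.064)])
```

```text
[ 0.686 -0.061  0.078]
[ 0.699  -0.1591  0.078 ]
[ 0.592  -0.1728  0.078 ]
[ 0.5791 -0.0728  0.078 ]
w 0.09893925372884393 0.10078541476472197 d 0.10762276332065585 0.10790241240052906
cup [ 0.53497126 -0.11353209  0.029     ] slot [ 0.64537834 -0.15415023  0.078     ] vial [0.46162394 0.26058348 0.052     ]
yaw 6.8179513179809 7.463519078589431
centre from deck [ 0.6393982  -0.11939029] cup pred [ 0.53598264 -0.11362652] slot in reader [ 0.00181132 -0.03522407] cup in reader [-0.10299302  0.01821382]
centre from deck [ 0.63941498 -0.11938824] cup pred [ 0.53596859 -0.11420716] slot in reader [ 0.00159595 -0.03523366] cup in reader [-0.10290568  0.0187938 ]
[0.519 0.35  0.02 ]
[0.516 0.223 0.02 ]
[0.363 0.352 0.02 ]
[0.362 0.226 0.02 ]
side [0.46979633 0.25382234 0.064     ] [0.46826034 0.25803681 0.026     ]
[(np.float64(380.27593282338484), np.float64(211.13862293190454)), (np.float64(381.25429924392256), np.float64(198.83408976021016))]
```

{"method": "drive_tool", "body": {
  "plan": [
    [[85, 1.2, -1.1, -0.4, 0, 0, 0.05], [85, 2.5, -2.2, -0.8, 0, 0, 0.1], [85, 3.8, -3.3, -1.3, 0, 0, 0.16], [85, 5.1, -4.4, -1.7, 0, 0, 0.2], [85, 6.4, -5.5, -2.2, 0, 0, 0.25], [85, 7.7, -6.6, -2.6, 0, 0, 0.3], [85, 9, -7.7, -3, 0, 0, 0.35], [85, 10.2, -8.8, -3.4, 0, 0, 0.4], [85, 11.4, -9.8, -3.8, 0, 0, 0.403], [85, 12.38, -10.7, -4.2, 0, 0, 0.403]]
  ]
}}

```text
t: 0.93
tool_pos: [0.4591, 0.2631, 0.3008]
tcp_rot: [[-0.993, -0.122, 0.0], [-0.122, 0.993, 0.0], [-0.0, 0.0, -1.0]]
contact_force: [1.5, 1.8, -0.4]
width: 0.998
gripper_force: 0.0
```

{"method": "drive_tool", "body": {
  "plan": [
    [[85, 0, 0, 0, 0, 0, 0], [85, 0, 0, 0, 0, 0, 0]]
  ]
}}

```text
t: 1.1
tool_pos: [0.4589, 0.2633, 0.3003]
tcp_rot: [[-0.993, -0.118, -0.002], [-0.118, 0.993, -0.001], [0.002, -0.0, -1.0]]
contact_force: [-0.1, -0.5, -0.6]
width: 1.0
gripper_force: 0.0
```

Run:
```python
from h import *
m=optics.camera_model('wrist'); snap('wrist','w1.png')
s=sensors.get_state(); print(s['tool_pos'],s['tcp_rot'],s['contact_force'])
for z in(.024,.064): print(proj('wrist',[.4616,.2606,z],m))
import json; json.dump({k:np.array(v).tolist() for k,v in m.items()},open('m1.json','w'))
```

```text
[0.45791062 0.26432477 0.30090796] [[-9.92721899e-01 -1.20421912e-01 -1.33974333e-03]
 [-1.20421832e-01  9.92722802e-01 -1.40961773e-04]
 [ 1.34696864e-03  2.13985075e-05 -9.99999093e-01]] [-0.28374268 -0.66443426  0.21702324]
(np.float64(317.91756172822033), np.float64(247.14819408045358))
(np.float64(317.112170492544), np.float64(267.8568502898492))
```

View pics/w1.png

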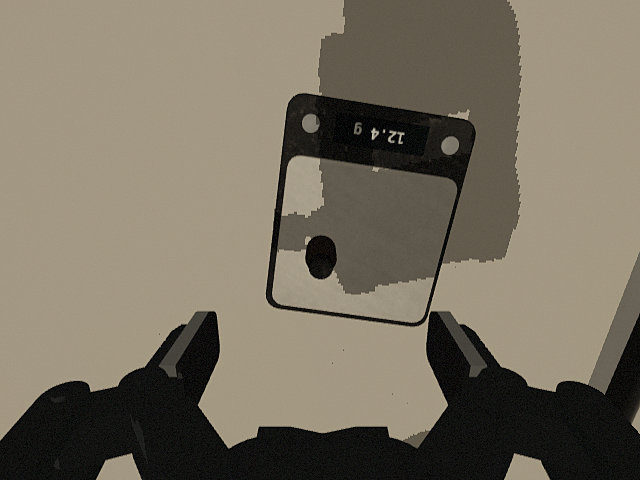

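The wrist view shows the vial blob at (321,257), about 3.5 px right of prediction. The finger midpoint is near column 322, so it is nearly centred.

Run:
```python
from h import *
import json; m=json.load(open('m1.json'))
im=cv2.imread('pics/full_w1.png',0)[225:290,295:350]
yy,xx=np.where(im<45); print(xx.min()+295,xx.max()+295,yy.min()+225,yy.max()+225)
print(ray('wrist',320.7,257.5,.044,m), np.array(m['cam_to_world'])[:3,3])
for i in range(3): 
  s=sensors.get_state(); print(s['t'],s['tool_pos'],s['qd'])
```

```text
306 336 235 278
[0.46192513 0.26272487 0.044     ] [0.38112791 0.25428127 0.26868054]
1.15 [0.45791062 0.26432477 0.30090796] [ 0.03870009 -0.02049247  0.0052699   0.00146451  0.00038876  0.00158288]
1.15 [0.45791062 0.26432477 0.30090796] [ 0.03870009 -0.02049247  0.0052699   0.00146451  0.00038876  0.00158288]
1.15 [0.45791062 0.26432477 0.30090796] [ 0.03870009 -0.02049247  0.0052699   0.00146451  0.00038876  0.00158288]
```

{"method": "drive_tool", "body": {
  "plan": [
    [[85, 0, 0, -0.5, 0, 0, 0], [85, 0, 0, -1, 0, 0, 0], [85, 0, 0, -1, 0, 0, 0], [85, 0, 0, -1, 0, 0, 0]]
  ]
}}

```text
t: 1.48
tool_pos: [0.4569, 0.2656, 0.2766]
tcp_rot: [[-0.992, -0.124, -0.001], [-0.124, 0.992, -0.0], [0.001, -0.0, -1.0]]
contact_force: [-0.1, 0.4, 0.5]
width: 0.994
gripper_force: 0.0
```

{"method": "drive_tool", "body": {
  "plan": [
    [[85, 0, 0, 0, 0, 0, 0], [85, 0, 0, 0, 0, 0, 0], [85, 0, 0, 0, 0, 0, 0], [85, 0, 0, 0, 0, 0, 0]]
  ]
}}

```text
t: 1.82
tool_pos: [0.4577, 0.2648, 0.2768]
tcp_rot: [[-0.993, -0.122, 0.001], [-0.122, 0.993, 0.0], [-0.001, 0.0, -1.0]]
contact_force: [-0.4, -0.4, -1.5]
width: 0.995
gripper_force: 0.0
```

{"method": "drive_tool", "body": {
  "plan": [
    [[85, 0, 0, 0, 0, 0, 0]]
  ]
}}

```text
t: 1.9
tool_pos: [0.4577, 0.2647, 0.2766]
tcp_rot: [[-0.993, -0.122, 0.0], [-0.122, 0.993, 0.0], [-0.0, 0.0, -1.0]]
contact_force: [0.3, 0.4, -0.8]
width: 0.995
gripper_force: 0.0
```

{"method": "drive_tool", "body": {
  "plan": [
    [[85, 0.16, -0.1, -0.2, 0, 0, 0], [85, 0.16, -0.1, -0.6, 0, 0, 0], [85, 0.16, -0.1, -1.0, 0, 0, 0], [85, 0.16, -0.1, -1.4, 0, 0, 0], [85, 0.16, -0.1, -1.8, 0, 0, 0], [85, 0.16, -0.1, -2.2, 0, 0, 0], [85, 0.16, -0.1, -2.5, 0, 0, 0], [85, 0.16, -0.1, -2.7, 0, 0, 0], [85, 0.16, -0.1, -2.7, 0, 0, 0], [85, 0.16, -0.1, -2.7, 0, 0, 0]]
  ]
}}

```text
t: 2.73
tool_pos: [0.4618, 0.2622, 0.2087]
tcp_rot: [[-0.993, -0.122, -0.0], [-0.122, 0.993, -0.0], [0.0, -0.0, -1.0]]
contact_force: [0.2, -0.4, 1.0]
width: 0.995
gripper_force: 0.0
```

Run:
```python
from h import *
s=sensors.get_state(); print(s['tool_pos'])
snap('wrist','w2.png',(160,120,480,480),1.6)
```

```text
[0.46184022 0.26220358 0.20874317]
```

View pics/w2.png

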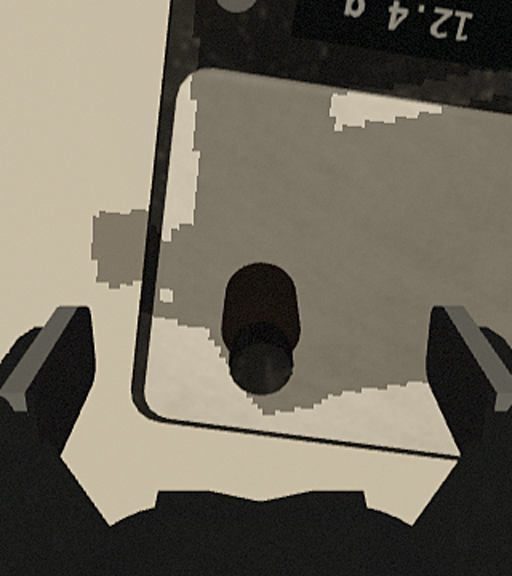

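The vial cap is centred at crop (262,366), midway between the fingers at 95 and 427. I'll check the other axis by back-projecting it.

Run:
```python
from h import *
print(ray('wrist',160+262/1.6,120+366/1.6,.064),ray('wrist',160+261/1.6,120+263/1.6,.05))
```

```text
[0.45995639 0.26278444 0.064     ] [0.44106248 0.26024357 0.05      ]
```

{"method": "drive_tool", "body": {
  "plan": [
    [[60, 0, 0, -0.03, 0, 0, 0], [40, 0, 0, -0.03, 0, 0, 0], [30, 0, 0, -0.03, 0, 0, 0], [30, 0, 0, -0.03, 0, 0, 0]]
  ]
}}

```text
t: 3.12
tool_pos: [0.4618, 0.2622, 0.2083]
tcp_rot: [[-0.993, -0.122, 0.0], [-0.122, 0.993, 0.0], [-0.0, 0.0, -1.0]]
contact_force: [-0.6, -0.2, 1.1]
width: 0.444
gripper_force: 0.0
```

{"method": "drive_tool", "body": {
  "plan": [
    [[24, -0.03, 0, 0, 0, 0, 0], [20, -0.03, 0, 0, 0, 0, 0], [16, -0.03, 0, 0, 0, 0, 0], [12, -0.03, 0, 0, 0, 0, 0], [12, -0.03, 0, 0, 0, 0, 0], [12, -0.03, 0, 0, 0, 0, 0], [12, -0.03, 0, 0, 0, 0, 0]]
  ]
}}

```text
t: 3.7
tool_pos: [0.461, 0.2622, 0.2084]
tcp_rot: [[-0.993, -0.122, 0.0], [-0.122, 0.993, 0.0], [-0.0, 0.0, -1.0]]
contact_force: [-1.6, -0.8, 5.7]
width: 0.207
gripper_force: 58.6
```

{"method": "drive_tool", "body": {
  "plan": [
    [[12, 0, 0, 0.3, 0, 0, 0], [12, 0, 0, 1, 0, 0, 0], [12, 0, 0, 2, 0, 0, 0], [12, 0, 0, 3, 0, 0, 0], [12, 0, 0, 3, 0, 0, 0]]
  ]
}}

```text
t: 4.12
tool_pos: [0.4616, 0.2625, 0.2876]
tcp_rot: [[-0.992, -0.122, 0.008], [-0.122, 0.993, 0.002], [-0.008, 0.001, -1.0]]
contact_force: [1.0, 0.6, 0.9]
width: 0.204
gripper_force: 58.7
```

Run:
```python
from h import *
s=sensors.get_state(); print(s['tool_pos'],s['contact_force'],s['width'],s['gripper_force'])
snap('wrist','w3.png',(220,260,420,480),2.5)
```

```text
[0.46160558 0.26246531 0.28759465] [0.98812532 0.56426419 0.91936524] 0.20425585380534855 58.668568023713306
```

View pics/w3.png

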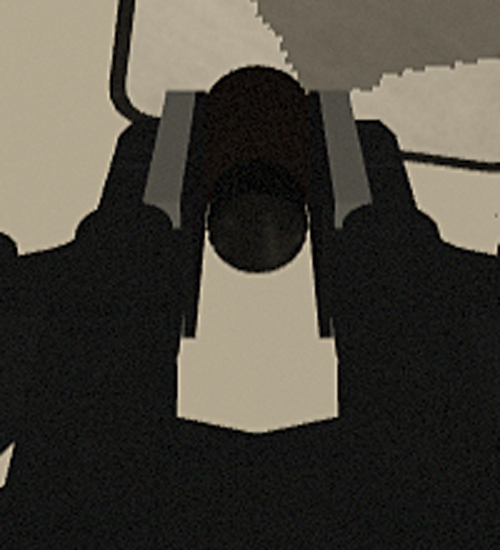

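Vial held by its body and upright; the cap is at crop (257,225). Next I'll move over the cup.

{"method": "drive_tool", "body": {
  "plan": [
    [[12, 0.2, -1.0, 0, 0, 0, 0], [12, 0.5, -2.5, 0, 0, 0, 0], [12, 0.8, -4.1, 0, 0, 0, 0], [12, 1.1, -5.7, 0, 0, 0, 0], [12, 1.4, -7.3, 0, 0, 0, 0], [12, 1.7, -8.9, 0, 0, 0, 0], [12, 2.0, -10.5, 0, 0, 0, 0], [12, 2.3, -12.1, 0, 0, 0, 0], [12, 2.6, -13.6, 0, 0, 0, 0], [12, 2.95, -15.05, 0, 0, 0, 0]]
  ]
}}

```text
t: 5.0
tool_pos: [0.5345, -0.1163, 0.2822]
tcp_rot: [[-0.993, -0.121, -0.002], [-0.121, 0.993, 0.001], [0.001, 0.001, -1.0]]
contact_force: [0.3, 0.3, -0.0]
width: 0.198
gripper_force: 58.7
```

{"method": "drive_tool", "body": {
  "plan": [
    [[12, 0, 0, -0.3, 0, 0, 0], [12, 0, 0, -0.5, 0, 0, 0], [12, 0, 0, -0.5, 0, 0, 0], [12, 0, 0, -0.5, 0, 0, 0], [12, 0, 0, -0.5, 0, 0, 0], [12, 0, 0, -0.5, 0, 0, 0]]
  ]
}}

```text
t: 5.5
tool_pos: [0.5348, -0.1131, 0.2709]
tcp_rot: [[-0.992, -0.123, 0.0], [-0.123, 0.992, -0.0], [-0.0, -0.0, -1.0]]
contact_force: [0.2, 0.8, -0.9]
width: 0.205
gripper_force: 58.8
```

Run:
```python
from h import *
m=optics.camera_model('wrist')
s=sensors.get_state(); t=s['tool_pos']; print(t,s['contact_force'],s['width'])
snap('wrist','w4.png',(160,60,480,480),1.4)
z0=t[2]-.1844
print('cap at',ray('wrist',322.8,350,z0+.04,m), 'cup px pred',proj('wrist',[.5355,-.1137,.029],m))
import json; json.dump({k:np.array(v).tolist() for k,v in m.items()},open('m4.json','w'))
```

```text
[ 0.53475018 -0.11312703  0.27087395] [ 0.24558768  0.76052089 -0.8672145 ] 0.20456724392384776
cap at [ 0.5328838  -0.11294734  0.12647395] cup px pred (np.float64(320.9374628864676), np.float64(261.1538608655734))
```

View pics/w4.png

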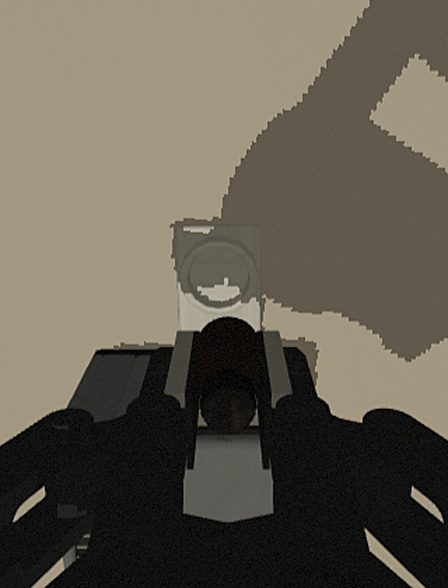

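The cup ring is centred at crop (219,272), which is pixel (316.4,254.3), a little off the prediction.

Run:
```python
from h import *
import json; m=json.load(open('m4.json'))
for z in(.026,.03,.034): print(ray('wrist',160+219/1.4,60+272/1.4,z,m))
# ring outer extremes
im=cv2.imread('pics/full_w4.png'); c=im[200:300,270:370]
cv2.imwrite('pics/c4.png',np.clip(cv2.resize(c,None,fx=5,fy=5,interpolation=cv2.INTER_CUBIC)*1.6,0,255).astype(np.uint8))
```

```text
[ 0.53244044 -0.11691712  0.026     ]
[ 0.53102581 -0.11702213  0.03      ]
[ 0.52961118 -0.11712714  0.034     ]
```

View pics/c4.png

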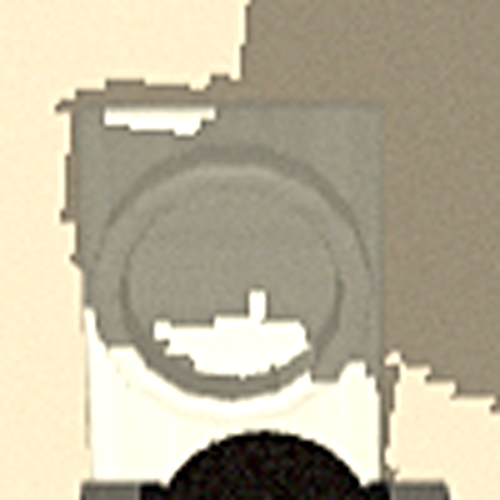

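{"method": "drive_tool", "body": {
  "plan": [
    [[12, 0, -0.1, -0.4, 0, 0, 0], [12, 0, -0.1, -0.8, 0, 0, 0], [12, 0, -0.1, -1.2, 0, 0, 0], [12, 0, -0.1, -1.5, 0, 0, 0], [12, 0, -0.1, -1.6, 0, 0, 0], [12, 0, -0.1, -1.6, 0, 0, 0], [12, 0, -0.1, -1.6, 0, 0, 0]]
  ]
}}

```text
t: 6.13
tool_pos: [0.5349, -0.1166, 0.2305]
tcp_rot: [[-0.993, -0.122, -0.0], [-0.122, 0.993, 0.0], [0.0, 0.0, -1.0]]
contact_force: [0.5, -0.1, -0.0]
width: 0.204
gripper_force: 58.7
```

Run:
```python
from h import *
s=sensors.get_state(); t=s['tool_pos']; print(t,s['contact_force'],s['width'])
w=optics.get_image('wrist')[:,:,::-1]; d=optics.get_image('side')[:,:,::-1]
cv2.imwrite('pics/fw5.png',w); cv2.imwrite('pics/fs5.png',d)
u,v=map(int,proj('side',[.535,-.115,.04])); print(u,v)
a=cv2.resize(w[240:360,260:380],(480,480),interpolation=cv2.INTER_CUBIC)
b=cv2.resize(d[v-40:v+40,u-26:u+27],(318,480),interpolation=cv2.INTER_CUBIC)
c=np.clip(np.hstack([a,b])*1.6,0,255).astype(np.uint8); cv2.imwrite('pics/c5.png',c)
print('vial axis px',[proj('wrist',[t[0],t[1],z]) for z in (.03,t[2]-.1844,t[2]-.1444)], ray('wrist',260,260,.03),ray('wrist',360,260,.03))
```

```text
[ 0.5348531  -0.11662512  0.23049134] [ 0.49358604 -0.13848799 -0.04879593] 0.20425183982388667
265 269
vial axis px [(np.float64(322.0317331637297), np.float64(287.9848576970427)), (np.float64(321.9797286600834), np.float64(302.5425609031673)), (np.float64(321.7980206990562), np.float64(353.40835869666927))] [ 0.5235386  -0.14904922  0.03      ] [ 0.51746005 -0.09976764  0.03      ]
```

View pics/c5.png

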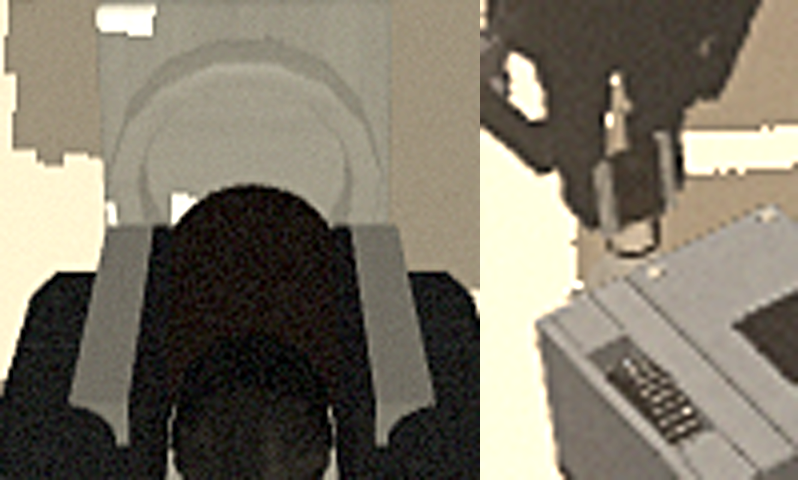

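The ring centre is about 1 mm left (-y) of the vial in the wrist view, and the side view agrees. I'll correct by +0.6 mm in x and -1.2 mm in y, then descend to just above the highest possible floor.

{"method": "drive_tool", "body": {
  "plan": [
    [[12, 0.02, -0.05, -0.1, 0, 0, 0], [12, 0.02, -0.05, -0.25, 0, 0, 0], [12, 0.02, -0.05, -0.4, 0, 0, 0], [12, 0.02, -0.05, -0.5, 0, 0, 0], [12, 0.02, -0.05, -0.6, 0, 0, 0], [12, 0.02, -0.05, -0.68, 0, 0, 0], [12, 0.02, -0.05, -0.68, 0, 0, 0], [12, 0.02, -0.05, -0.68, 0, 0, 0]]
  ]
}}

```text
t: 6.9
tool_pos: [0.5353, -0.1178, 0.2135]
tcp_rot: [[-0.993, -0.122, -0.0], [-0.122, 0.993, 0.0], [0.0, 0.0, -1.0]]
contact_force: [0.9, 0.2, 0.2]
width: 0.207
gripper_force: 58.7
```

Run:
```python
from h import *
w=optics.get_image('wrist')[:,:,::-1]; cv2.imwrite('pics/fw6.png',w)
cv2.imwrite('pics/c6.png',np.clip(cv2.resize(w[240:360,260:380],(480,480),interpolation=cv2.INTER_CUBIC)*1.6,0,255).astype(np.uint8))
```

```text
(no output)
```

View pics/c6.png

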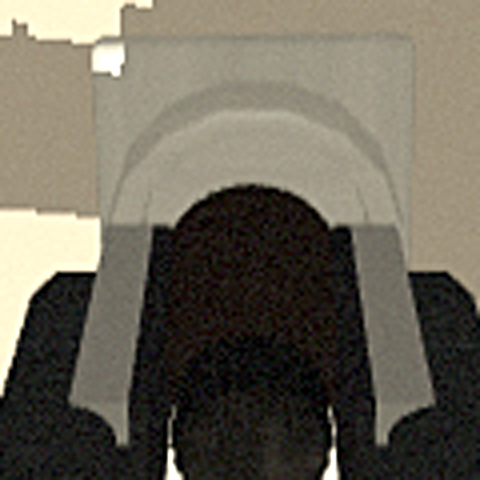

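The ring spans columns 108–405 (centre 256) and the vial is at 253, so it is centred. Now I'll feel for the floor.

{"method": "drive_tool", "body": {
  "plan": [
    [[12, 0, 0, -0.05, 0, 0, 0], [12, 0, 0, -0.08, 0, 0, 0], [12, 0, 0, -0.08, 0, 0, 0]]
  ]
}}

```text
t: 7.2
tool_pos: [0.5352, -0.1178, 0.2115]
tcp_rot: [[-0.993, -0.122, -0.0], [-0.122, 0.993, 0.0], [0.0, 0.0, -1.0]]
contact_force: [0.2, -0.1, -0.3]
width: 0.203
gripper_force: 58.8
```

{"method": "drive_tool", "body": {
  "plan": [
    [[12, 0, 0, -0.02, 0, 0, 0], [12, 0, 0, -0.04, 0, 0, 0], [12, 0, 0, -0.04, 0, 0, 0]]
  ]
}}

```text
t: 7.45
tool_pos: [0.5353, -0.1178, 0.2105]
tcp_rot: [[-0.993, -0.122, -0.0], [-0.122, 0.993, 0.0], [0.0, 0.0, -1.0]]
contact_force: [-1.1, -0.2, -0.2]
width: 0.205
gripper_force: 58.7
```

{"method": "drive_tool", "body": {
  "plan": [
    [[12, 0, 0, -0.02, 0, 0, 0], [12, 0, 0, -0.04, 0, 0, 0], [12, 0, 0, -0.04, 0, 0, 0]]
  ]
}}

```text
t: 7.7
tool_pos: [0.5352, -0.1178, 0.2095]
tcp_rot: [[-0.993, -0.122, -0.0], [-0.122, 0.993, 0.0], [0.0, 0.0, -1.0]]
contact_force: [-0.6, 0.6, 0.4]
width: 0.203
gripper_force: 58.8
```

{"method": "drive_tool", "body": {
  "plan": [
    [[12, 0, 0, -0.02, 0, 0, 0], [12, 0, 0, -0.04, 0, 0, 0], [12, 0, 0, -0.04, 0, 0, 0]]
  ]
}}

```text
t: 7.95
tool_pos: [0.5352, -0.1178, 0.2085]
tcp_rot: [[-0.993, -0.122, -0.0], [-0.122, 0.993, 0.0], [0.0, 0.0, -1.0]]
contact_force: [-0.8, -0.8, -0.0]
width: 0.206
gripper_force: 58.8
```

{"method": "drive_tool", "body": {
  "plan": [
    [[12, 0, 0, -0.02, 0, 0, 0], [12, 0, 0, -0.04, 0, 0, 0], [12, 0, 0, -0.04, 0, 0, 0]]
  ]
}}

```text
t: 8.2
tool_pos: [0.5352, -0.1178, 0.2075]
tcp_rot: [[-0.993, -0.122, -0.0], [-0.122, 0.993, 0.0], [0.0, 0.0, -1.0]]
contact_force: [0.5, -0.4, -1.1]
width: 0.202
gripper_force: 58.7
```

{"method": "drive_tool", "body": {
  "plan": [
    [[12, 0, 0, -0.02, 0, 0, 0], [12, 0, 0, -0.04, 0, 0, 0], [12, 0, 0, -0.04, 0, 0, 0]]
  ]
}}

```text
t: 8.45
tool_pos: [0.5353, -0.1178, 0.2065]
tcp_rot: [[-0.993, -0.122, -0.0], [-0.122, 0.993, 0.0], [0.0, 0.0, -1.0]]
contact_force: [-0.5, -0.2, -0.1]
width: 0.204
gripper_force: 58.8
```

{"method": "drive_tool", "body": {
  "plan": [
    [[12, 0, 0, -0.02, 0, 0, 0], [12, 0, 0, -0.04, 0, 0, 0], [12, 0, 0, -0.04, 0, 0, 0]]
  ]
}}

```text
t: 8.7
tool_pos: [0.5353, -0.1178, 0.2055]
tcp_rot: [[-0.993, -0.122, -0.0], [-0.122, 0.993, 0.0], [0.0, 0.0, -1.0]]
contact_force: [0.3, 0.8, -0.8]
width: 0.203
gripper_force: 58.8
```

{"method": "drive_tool", "body": {
  "plan": [
    [[12, 0, 0, -0.02, 0, 0, 0], [12, 0, 0, -0.04, 0, 0, 0], [12, 0, 0, -0.04, 0, 0, 0]]
  ]
}}

```text
t: 8.95
tool_pos: [0.5353, -0.1178, 0.2045]
tcp_rot: [[-0.993, -0.122, -0.0], [-0.122, 0.993, 0.0], [0.0, 0.0, -1.0]]
contact_force: [0.1, 0.8, -0.2]
width: 0.206
gripper_force: 58.8
```

{"method": "drive_tool", "body": {
  "plan": [
    [[12, 0, 0, -0.02, 0, 0, 0], [12, 0, 0, -0.04, 0, 0, 0], [12, 0, 0, -0.04, 0, 0, 0]]
  ]
}}

```text
t: 9.2
tool_pos: [0.5353, -0.1178, 0.2039]
tcp_rot: [[-0.993, -0.122, 0.0], [-0.122, 0.993, -0.0], [-0.0, -0.0, -1.0]]
contact_force: [-2.0, 1.3, 4.7]
width: 0.204
gripper_force: 59.4
```

Contact is at 4.7 N with the underside near 19.5 mm, which is plausible for the floor (the rim would be out of range). I'll ease off and release.

{"method": "drive_tool", "body": {
  "plan": [
    [[12, 0, 0, 0.02, 0, 0, 0], [12, 0, 0, 0.02, 0, 0, 0]]
  ]
}}

```text
t: 9.37
tool_pos: [0.5353, -0.1178, 0.2043]
tcp_rot: [[-0.993, -0.122, 0.0], [-0.122, 0.993, -0.0], [-0.0, -0.0, -1.0]]
contact_force: [-1.4, 0.3, 3.5]
width: 0.204
gripper_force: 59.1
```

{"method": "drive_tool", "body": {
  "plan": [
    [[20, 0, 0, 0, 0, 0, 0], [24, 0, 0, 0, 0, 0, 0], [28, 0, 0, 0, 0, 0, 0], [32, 0, 0, 0, 0, 0, 0], [36, 0, 0, 0, 0, 0, 0], [40, 0, 0, 0, 0, 0, 0], [40, 0, 0, 0, 0, 0, 0]]
  ]
}}

```text
t: 9.95
tool_pos: [0.5353, -0.1178, 0.204]
tcp_rot: [[-0.993, -0.122, -0.0], [-0.122, 0.993, 0.0], [0.0, 0.0, -1.0]]
contact_force: [-0.5, 0.1, -0.3]
width: 0.468
gripper_force: 0.0
```

{"method": "drive_tool", "body": {
  "plan": [
    [[40, 0, 0, 0.1, 0, 0, 0], [40, 0, 0, 0.4, 0, 0, 0], [40, 0, 0, 0.9, 0, 0, 0], [40, 0, 0, 1.5, 0, 0, 0], [40, 0, 0, 2.3, 0, 0, 0], [40, 0, 0, 3.2, 0, 0, 0], [40, 0, 0, 4, 0, 0, 0], [40, 0, 0, 4, 0, 0, 0], [40, 0, 0, 4, 0, 0, 0]]
  ]
}}

```text
t: 10.7
tool_pos: [0.5352, -0.1177, 0.3054]
tcp_rot: [[-0.993, -0.122, 0.002], [-0.122, 0.993, -0.001], [-0.002, -0.001, -1.0]]
contact_force: [-0.2, 1.1, -0.3]
width: 0.469
gripper_force: 0.0
```

```bash
cat > asc.py <<'E'
from h import *
def asc(n,f,u0,u1,v0,v1,st=2,rel=False):
    m=optics.camera_model(n); im=cv2.cvtColor(optics.get_image(n),cv2.COLOR_RGB2GRAY); cv2.imwrite('pics/'+f,im)
    c=im[v0:v1:st,u0:u1:st].astype(int); hi=np.percentile(c,98)
    ch="@#*+=-. "
    for i,r in enumerate(c): print(v0+i*st,''.join(ch[min(7,max(0,int(x*8/(hi+1))))] for x in r))
    return m
E
python3 - <<'E'
from asc import *
t=sensors.get_state()['tool_pos']
m=asc('wrist','g7.png',270,370,190,290)
for z in(.0195,.0475,.0595): print(z,proj('wrist',[*t[:2],z],m))
E
```

```text
190           .  . .   . .        ====================
192 . ..        .             . . ====================
194  .  .       .       .         =====+==============
196     .          .     .    .  .====================
198          .               .   +====================
200    ..        .      .  .     +===+================
202     .        .   +.  .       +====================
204         .    . ..+..     ++..+====================
206          ..  .++====+++++==============+==========
208   ..         +=======++==+=+++++=++==+++==========
210            . +======...    +======================
212 .     .      +========+   +=======================
214 .        .   +========+   ========================
216     .        +========= ++++++====================
218             .+=======+++======+++=================
220      .      ++======++- ===-=====++===============
222          .  ++=====++.  ================+=========
224  .          ++====+===+============+==============
226     .        +===+==================++==+=========
228              +==+========*@#+========+==+=========

[... 1162 characters left out ...]
      .    -                         +   .     
274  .   .        .                         +.     .  
276          .. ..-                         +- .   .  
278            .  -                         +         
280 .         .   .                         + .       
282 ..                                      +.++++++..
284    +....     +.                         +=========
286 +++=====+++++=+                         ==========
288 ++++++=++++++++                .        #####*@@#=
0.0195 (np.float64(322.61539332976474), np.float64(238.3756223744876))
0.0475 (np.float64(322.5740110204436), np.float64(250.88847010710123))
0.0595 (np.float64(322.5533118231964), np.float64(257.14732582566864))
```

{"method": "drive_tool", "body": {
  "plan": [
    [[30, 0.8, -0.3, 0, 0, 0, 0], [20, 1.8, -0.7, 0, 0, 0, 0], [10, 2.8, -1.0, 0, 0, 0, 0], [0, 3.8, -1.4, 0, 0, 0, 0], [0, 4.38, -1.61, 0, 0, 0, 0], [0, 4.38, -1.61, 0, 0, 0, 0], [0, 4.38, -1.61, 0, 0, 0, 0], [0, 4.38, -1.61, 0, 0, 0, 0]]
  ]
}}

```text
t: 11.42
tool_pos: [0.644, -0.1577, 0.3033]
tcp_rot: [[-0.993, -0.122, -0.002], [-0.122, 0.993, 0.001], [0.002, 0.001, -1.0]]
contact_force: [0.3, 0.1, 0.5]
width: -0.002
gripper_force: 0.0
```

Run:
```python
from asc import *
s=sensors.get_state(); t=s['tool_pos']; print(t,s['width'])
m=asc('wrist','g8.png',240,400,190,330)
for z in(.078,.086): print(z,proj('wrist',[*t[:2],z],m))
import json; json.dump({k:np.array(v).tolist() for k,v in m.items()},open('m8.json','w'))
```

```text
[ 0.64403576 -0.15772395  0.30326224] -0.001992392464494131
190                               ==-==*=--********************************+++++****
192                               ==-==+=**********************************+++++****
194                               ==-==*=***********************************+++***+*
196                               -=-==+=**********+*******++******+****************
198                               -=-==*=*****************+*************************
200                               -====*********************************************
202                               -=--=*********************************************
204                               .=-==*********************************************
206                                =-==*********************************************
208                              =+=-==**************************+******************
210                              ===-=**********************************************
212                              ===+=**********************************************
214                 
[... 4348 characters left out ...]
@@@@+++++++@@@@++++++*#@##@@@@--==*==---+++++**@@@@
318                         .@@@@@@@@+++++++@#@@+++++++@#@@@@@@-===*====--=-=---@#@#
320                         *@#@#@##@+++++++@@@@+++++++@###@@#@-===*==-==-=-=---@@##
322                         @@@@@#@@@++++++*@@@@+++++++@@#@@#@@=-==*==-=====--=-@###
324                         @@@@##@@#++++++#@@@@+++++++@@@#@@#@+===*==-=-======-####
326                         @##@@##@*++++++*@#@@+++++++@#@##@#@#===+===--======-@#@#
328                         @@#@##@@+++++++*@@#@+++++++@@#@##@#@-==+===--======-##@#
0.078 (np.float64(321.4766778889434), np.float64(270.9894797294899))
0.086 (np.float64(321.4562769372108), np.float64(276.42803397839594))
```

Run:
```python
from h import *
import json; m=json.load(open('m8.json')); g=cv2.imread('pics/g8.png',0).astype(int)
for v in (225,230,241,250,255,264,272,278,290,294): 
    r=g[v,240:400]; print(v,r[60:110].tolist() if v in(225,241,294) else '', 240+np.where(r[50:115]<15)[0].min()+50,240+np.where(r[50:115]<15)[0].max()+50)
print(g[214:300,325].tolist())
R=lambda u,v,z: ray('wrist',u,v,z,m)[:2].round(4)
print(R(329,224,.078),R(320,297,.078),R(324,260,.078),R(324,264,.086))
```

```text
225 [102, 68, 107, 47, 55, 52, 57, 57, 55, 53, 57, 50, 50, 50, 51, 5, 3, 7, 9, 0, 0, 3, 6, 3, 0, 1, 4, 9, 12, 5, 0, 6, 6, 7, 17, 0, 0, 53, 52, 44, 49, 52, 57, 57, 60, 58, 62, 59, 60, 59] 315 336
230  315 336
241 [170, 150, 42, 55, 56, 59, 58, 54, 57, 55, 52, 54, 48, 52, 57, 6, 16, 9, 0, 12, 11, 16, 4, 19, 14, 12, 4, 9, 7, 6, 14, 15, 12, 13, 8, 19, 12, 13, 50, 52, 45, 55, 54, 52, 56, 61, 60, 58, 58, 59] 315 337
250  315 337
255  316 337
264  316 337
272  315 331
278  316 337
290  318 337
294 [163, 165, 172, 115, 92, 102, 104, 101, 101, 101, 94, 87, 77, 42, 43, 54, 2, 11, 10, 9, 8, 11, 15, 15, 9, 13, 6, 6, 11, 10, 13, 16, 19, 19, 19, 15, 1, 4, 54, 59, 51, 51, 55, 55, 54, 58, 55, 57, 57, 60] 316 337
[60, 59, 56, 59, 57, 57, 58, 58, 54, 55, 52, 1, 43, 57, 31, 5, 12, 50, 61, 41, 17, 8, 13, 51, 64, 27, 17, 12, 3, 38, 65, 58, 24, 12, 25, 21, 17, 50, 65, 34, 6, 17, 19, 19, 41, 67, 62, 36, 18, 13, 12, 16, 41, 67, 54, 0, 13, 8, 8, 37, 64, 57, 26, 10, 6, 11, 38, 67, 51, 17, 12, 9, 62, 115, 100, 14, 18, 55, 88, 66, 13, 68, 91, 1, 19, 11]
[ 0.6159 -0.157 ] [ 0.6605 -0.1566] [ 0.6372 -0.1571] [ 0.6366 -0.1572]
```

Vial stands upright in the cup, cap column about 324 against 322.6 expected. Slot columns are 315–337, so its middle is near (0.6445,-0.156). Moving to the start of the stroke, just above the highest crown.

{"method": "drive_tool", "body": {
  "plan": [
    [[0, -0.38, 0.02, -0.3, 0, 0, 0], [0, -0.38, 0.02, -0.7, 0, 0, 0], [0, -0.38, 0.02, -1.1, 0, 0, 0], [0, -0.38, 0.02, -1.35, 0, 0, 0], [0, -0.38, 0.02, -1.4, 0, 0, 0], [0, -0.38, 0.02, -1.4, 0, 0, 0], [0, -0.38, 0.02, -1.4, 0, 0, 0]]
  ]
}}

```text
t: 12.05
tool_pos: [0.6355, -0.1576, 0.2692]
tcp_rot: [[-0.993, -0.122, 0.0], [-0.122, 0.993, -0.0], [-0.0, -0.0, -1.0]]
contact_force: [-0.5, 0.1, 0.4]
width: 0.005
gripper_force: 0.0
```

{"method": "drive_tool", "body": {
  "plan": [
    [[0, 0, 0, -0.02, 0, 0, 0], [0, 0, 0, -0.04, 0, 0, 0], [0, 0, 0, -0.04, 0, 0, 0]]
  ]
}}

```text
t: 12.3
tool_pos: [0.6353, -0.1576, 0.2682]
tcp_rot: [[-0.993, -0.122, 0.0], [-0.122, 0.993, -0.0], [-0.0, -0.0, -1.0]]
contact_force: [-0.4, 0.1, 0.1]
width: 0.001
gripper_force: 0.0
```

{"method": "drive_tool", "body": {
  "plan": [
    [[0, 0, 0, -0.04, 0, 0, 0], [0, 0, 0, -0.08, 0, 0, 0], [0, 0, 0, -0.08, 0, 0, 0]]
  ]
}}

```text
t: 12.55
tool_pos: [0.6352, -0.1576, 0.2659]
tcp_rot: [[-0.993, -0.122, -0.0], [-0.122, 0.993, 0.0], [0.0, 0.0, -1.0]]
contact_force: [-0.5, 0.1, -0.6]
width: 0.001
gripper_force: 0.0
```

{"method": "drive_tool", "body": {
  "plan": [
    [[0, 0, 0, -0.02, 0, 0, 0], [0, 0, 0, -0.04, 0, 0, 0], [0, 0, 0, -0.04, 0, 0, 0]]
  ]
}}

```text
t: 12.8
tool_pos: [0.6352, -0.1576, 0.265]
tcp_rot: [[-0.993, -0.122, -0.0], [-0.122, 0.993, 0.0], [0.0, 0.0, -1.0]]
contact_force: [-0.2, -0.6, 0.2]
width: -0.001
gripper_force: 0.0
```

{"method": "drive_tool", "body": {
  "plan": [
    [[0, 0, 0, -0.02, 0, 0, 0], [0, 0, 0, -0.04, 0, 0, 0], [0, 0, 0, -0.04, 0, 0, 0]]
  ]
}}

```text
t: 13.05
tool_pos: [0.6352, -0.1576, 0.264]
tcp_rot: [[-0.993, -0.122, -0.0], [-0.122, 0.993, 0.0], [0.0, 0.0, -1.0]]
contact_force: [0.0, -0.4, -0.9]
width: -0.004
gripper_force: 0.0
```

{"method": "drive_tool", "body": {
  "plan": [
    [[0, 0, 0, -0.02, 0, 0, 0], [0, 0, 0, -0.04, 0, 0, 0], [0, 0, 0, -0.04, 0, 0, 0]]
  ]
}}

```text
t: 13.3
tool_pos: [0.6353, -0.1576, 0.263]
tcp_rot: [[-0.993, -0.122, -0.0], [-0.122, 0.993, 0.0], [0.0, 0.0, -1.0]]
contact_force: [-0.0, -0.2, -0.1]
width: 0.003
gripper_force: 0.0
```

{"method": "drive_tool", "body": {
  "plan": [
    [[0, 0, 0, -0.02, 0, 0, 0], [0, 0, 0, -0.04, 0, 0, 0], [0, 0, 0, -0.04, 0, 0, 0]]
  ]
}}

```text
t: 13.55
tool_pos: [0.6352, -0.1576, 0.2619]
tcp_rot: [[-0.993, -0.122, -0.0], [-0.122, 0.993, 0.0], [0.0, 0.0, -1.0]]
contact_force: [0.2, 0.6, 0.6]
width: 0.006
gripper_force: 0.0
```

{"method": "drive_tool", "body": {
  "plan": [
    [[0, 0, 0, -0.02, 0, 0, 0], [0, 0, 0, -0.04, 0, 0, 0], [0, 0, 0, -0.04, 0, 0, 0]]
  ]
}}

```text
t: 13.8
tool_pos: [0.6352, -0.1576, 0.261]
tcp_rot: [[-0.993, -0.122, -0.0], [-0.122, 0.993, 0.0], [0.0, 0.0, -1.0]]
contact_force: [-0.1, 0.5, 0.7]
width: 0.001
gripper_force: 0.0
```

{"method": "drive_tool", "body": {
  "plan": [
    [[0, 0, 0, -0.02, 0, 0, 0], [0, 0, 0, -0.04, 0, 0, 0], [0, 0, 0, -0.04, 0, 0, 0]]
  ]
}}

```text
t: 14.05
tool_pos: [0.6352, -0.1576, 0.26]
tcp_rot: [[-0.993, -0.122, -0.0], [-0.122, 0.993, 0.0], [0.0, 0.0, -1.0]]
contact_force: [-0.0, -0.1, 0.3]
width: -0.004
gripper_force: 0.0
```

{"method": "drive_tool", "body": {
  "plan": [
    [[0, 0, 0, -0.02, 0, 0, 0], [0, 0, 0, -0.04, 0, 0, 0], [0, 0, 0, -0.04, 0, 0, 0]]
  ]
}}

```text
t: 14.3
tool_pos: [0.6352, -0.1575, 0.259]
tcp_rot: [[-0.993, -0.122, -0.0], [-0.122, 0.993, 0.0], [0.0, 0.0, -1.0]]
contact_force: [-0.3, 0.1, 0.6]
width: -0.001
gripper_force: 0.0
```

{"method": "drive_tool", "body": {
  "plan": [
    [[0, 0, 0, -0.02, 0, 0, 0], [0, 0, 0, -0.04, 0, 0, 0], [0, 0, 0, -0.04, 0, 0, 0]]
  ]
}}

```text
t: 14.55
tool_pos: [0.6353, -0.1576, 0.258]
tcp_rot: [[-0.993, -0.122, -0.0], [-0.122, 0.993, 0.0], [0.0, 0.0, -1.0]]
contact_force: [-0.3, -0.4, -0.0]
width: -0.003
gripper_force: 0.0
```

{"method": "drive_tool", "body": {
  "plan": [
    [[0, 0, 0, -0.02, 0, 0, 0], [0, 0, 0, -0.04, 0, 0, 0], [0, 0, 0, -0.04, 0, 0, 0]]
  ]
}}

```text
t: 14.8
tool_pos: [0.6352, -0.1576, 0.2569]
tcp_rot: [[-0.993, -0.122, -0.0], [-0.122, 0.993, 0.0], [0.0, 0.0, -1.0]]
contact_force: [-1.0, 0.6, -0.6]
width: -0.001
gripper_force: 0.0
```

{"method": "drive_tool", "body": {
  "plan": [
    [[0, 0.15, 0.02, 0, 0, 0, 0], [0, 0.3, 0.04, 0, 0, 0, 0], [0, 0.3, 0.04, 0, 0, 0, 0], [0, 0.3, 0.04, 0, 0, 0, 0]]
  ]
}}

```text
t: 15.13
tool_pos: [0.643, -0.1565, 0.257]
tcp_rot: [[-0.993, -0.122, 0.0], [-0.122, 0.993, -0.0], [-0.0, -0.0, -1.0]]
contact_force: [-0.8, -0.5, -0.5]
width: 0.001
gripper_force: 0.0
```

{"method": "drive_tool", "body": {
  "plan": [
    [[0, 0, 0, -0.02, 0, 0, 0], [0, 0, 0, -0.04, 0, 0, 0], [0, 0, 0, -0.04, 0, 0, 0]]
  ]
}}

```text
t: 15.38
tool_pos: [0.6427, -0.1565, 0.2562]
tcp_rot: [[-0.993, -0.122, 0.0], [-0.122, 0.993, -0.0], [-0.0, -0.0, -1.0]]
contact_force: [0.0, 0.3, 0.9]
width: 0.005
gripper_force: 0.2
```

{"method": "drive_tool", "body": {
  "plan": [
    [[0, 0, 0, -0.01, 0, 0, 0], [0, 0, 0, -0.02, 0, 0, 0], [0, 0, 0, -0.02, 0, 0, 0]]
  ]
}}

```text
t: 15.63
tool_pos: [0.6427, -0.1565, 0.2559]
tcp_rot: [[-0.993, -0.122, 0.0], [-0.122, 0.993, -0.0], [-0.0, -0.0, -1.0]]
contact_force: [-1.5, -0.2, 3.4]
width: 0.004
gripper_force: 1.9
```

{"method": "drive_tool", "body": {
  "plan": [
    [[0, 0, 0, -0.02, 0, 0, 0], [0, 0, 0, -0.04, 0, 0, 0], [0, 0, 0, -0.04, 0, 0, 0]]
  ]
}}

```text
t: 15.88
tool_pos: [0.6427, -0.1566, 0.2552]
tcp_rot: [[-0.993, -0.122, 0.001], [-0.122, 0.993, -0.0], [-0.001, -0.0, -1.0]]
contact_force: [-2.3, 0.6, 7.9]
width: -0.004
gripper_force: 3.7
```

{"method": "drive_tool", "body": {
  "plan": [
    [[0, 0.05, 0.01, -0.01, 0, 0, 0], [0, 0.13, 0.02, -0.01, 0, 0, 0], [0, 0.22, 0.03, -0.01, 0, 0, 0], [0, 0.31, 0.04, -0.01, 0, 0, 0], [0, 0.4, 0.05, -0.01, 0, 0, 0], [0, 0.48, 0.06, -0.01, 0, 0, 0]]
  ]
}}

```text
t: 16.38
tool_pos: [0.6545, -0.1551, 0.2549]
tcp_rot: [[-0.993, -0.122, -0.001], [-0.122, 0.993, -0.0], [0.001, -0.0, -1.0]]
contact_force: [-4.8, 1.8, 7.3]
width: 0.005
gripper_force: 3.4
```

{"method": "drive_tool", "body": {
  "plan": [
    [[0, 0, 0, 0.1, 0, 0, 0], [0, -0.3, -0.04, 0.25, 0, 0, 0], [0, -0.9, -0.11, 0.25, 0, 0, 0], [0, -0.9, -0.11, 0.25, 0, 0, 0], [0, -0.9, -0.11, 0.25, 0, 0, 0]]
  ]
}}

```text
t: 16.8
tool_pos: [0.6318, -0.158, 0.2607]
tcp_rot: [[-0.993, -0.121, -0.0], [-0.121, 0.993, 0.0], [0.0, 0.0, -1.0]]
contact_force: [0.0, -0.5, 0.3]
width: -0.004
gripper_force: 0.0
```

```bash
cat > car.py <<'E'
from h import *
# vial cap in top view: darkest blob near the cup line; print its centre in world at z=.0575 and in reader frame
im=cv2.cvtColor(optics.get_image('top'),cv2.COLOR_RGB2GRAY); cv2.imwrite('pics/top_last.png',im)
c=im[225:285,350:400]; print('\n'.join(''.join("@#*+=-. "[min(7,int(x)*8//200)] for x in r) for r in c[::1]))
E
python3 car.py
```

```text
++************+++++++++++++++++++++++++++++++++==+
++************+++++++++++++++++++++++++++=++=+++==
++************++++++++++++++++++++++++++++++++++++
++***#*******+++++++++++++++++++++++++++++++++++=+
++**********+++++++++++++++++++++++++++++++++++++=
++**********+++++++++++++++++++++++++++++++++=+++=
+++*********++++++++++++++++++++++++++++++++=+++++
+++*******++++++++++++++++++++++++++++++++++=+++++
+++******++++++++++++++++++++++++++++++=++===+++++
+++******++++++++++++++++++++++++++++++++=+++=++=+
+++*****+++++++++++++++++++++++++++++++=+++=====++
++******++++++++++++++++++++++++++++++=++=+==+++++
++******++++++++++++++++++++++++++++++==+++==+++==
++*****+++++++++++++++++++++++++++++=++===++=+=+==
+******+++++++++++++++++++++++++++++=+++====+=+===
******++++++++++++++++++++++++++++++==++=++===++==
+*****++++++++++++++++++++++++++++++++=====+===+==
+****+++++++++++++++++++++++++++++++=++++=======+=
+****+++++++++++++++++++++++++++++===+=+==========
+***+++++++++++++++++++++++++++++++=+=++=+======+=
*****++++++++++++++++++++++++++++==++===++======+=
*****++++++++++++++++++++++++
[... 1259 characters left out ...]
***++++++++===+====+=====++==++++++++
********************+++++++==========+=+====++++++
+++++++***************+++++++============+++++++++
++++++++++++*************+++++===========+++++++++
++++++++++++++++***********+++++=========+++++++++
++++++++++++++++++***********++++======++=++++++++
+++++++++++++++++++++**********++++=======++++++++
++++++++++++++++++++++++********+++++=====++++++++
++++++++++++++++++++++++++********+++++=+=++++++++
+++++++++++++++++===+++++++*********++++++++++++++
+++++++++++++++++++++++++++++********+++++++++++++
++++++++++++++++++==+=====+++++********+++++++++++
++++++++++++++++++=+========+++++*******++++++++++
++++++++++++++++++++=+==+=====+++++******+++++++++
```

Rim drag of about 4.8 N shows the wheel gripping and turning. The top view is blocked by the arm, so I'll check the vial with the wrist camera.

```bash
cat > wr.py <<'E'
from h import *
m=optics.camera_model('wrist'); g=cv2.cvtColor(optics.get_image('wrist'),cv2.COLOR_RGB2GRAY); cv2.imwrite('pics/wl.png',g)
Rr=np.array([[.9925,-.122],[.122,.9925]])
def P(s,z): return proj('wrist',[*(np.array([.5353,-.1178])+Rr@[s,0]),z],m)
print([np.round(P(s/1000,.0595)).tolist() for s in(0,10,20,40,57)])
u,v=map(int,P(.007,.045)); st=3
u0,v0=max(0,u-75),max(0,v-75); c=g[v0:v0+180:st,u0:u0+150:st].astype(int); hi=np.percentile(c,95)
for i,r in enumerate(c): print(v0+i*st,''.join("@#*+=-. "[min(7,int(x*8/(hi+1)))] for x in r))
b=(g[v0:v0+180,u0:u0+150]<.22*hi).astype(np.uint8)
n,l,s,ce=cv2.connectedComponentsWithStats(b)
for i in range(1,n):
    if s[i,4]>150:
        print(s[i].tolist(),(ce[i]+[u0,v0]).round(1)); print(ray('wrist',*(ce[i]+[u0,v0]),.04,m).round(4))
E
python3 wr.py
```

```text
[[441.0, 95.0], [439.0, 119.0], [437.0, 143.0], [433.0, 187.0], [429.0, 223.0]]
38                            =======================
41                            =======================
44                           ========================
47                          =========================
50                          =========================
53                        +==========================
56                        ===========================
59                        ===========================
62                       ============================
65                       ==-=========================
68                     ==============================
71                     ==============================
74          .         ====-=-==---===================
77                    --------=-----=================
80                  =-=-------------=================
83                  ----------------===.=============
86                 =----=====-----=-===   ===========
89                ---=========----=-===    .=========
92               --==--------===--=-==     -====
[... 1685 characters left out ...]
-=-===+++========      
188 ##@@@@@@--==-=----==--====----@@@*****=======     
191 ***@@@@@--==-=--=--=--===--=--@@@*******=-====-   
194 ****@@@@--==-=-=--=======-=-=-@@@**********====   
197 ****@@@@---=-=-=-==---==---==-@@@************===  
200 *****@@#---=-=-=-===-=-=-=-==-@@@**************+==
203 *****#@*----------==----------@@@*****************
206 ******@@@@@@@@@@@@@@@@@@@@@@@@@@@@#@@@@@@@@@@#@@@@
209 ******@@@@@@@#@#@@@@@@@@##@@@@@@@@@@@@@@@@@@@##@@@
212 *******#+#****************************************
215 ********-*****************************************
[43, 57, 55, 44, 1729] [426.1 116. ]
[ 0.5433 -0.1173  0.04  ]
[0, 148, 150, 27, 1140] [426.8 203. ]
[ 0.5858 -0.1079  0.04  ]
```

The vial is upright and has gone in about 6–8 mm. Now longer strokes.

{"method": "drive_tool", "body": {
  "plan": [
    [[0, 0.08, 0.01, -0.15, 0, 0, 0], [0, 0.08, 0.01, -0.22, 0, 0, 0], [0, 0.08, 0.01, -0.255, 0, 0, 0], [0, 0.18, 0.02, -0.255, 0, 0, 0], [0, 0.32, 0.04, -0.255, 0, 0, 0], [0, 0.46, 0.055, -0.255, 0, 0, 0], [0, 0.6, 0.07, -0.255, 0, 0, 0], [0, 0.74, 0.09, -0.255, 0, 0, 0], [0, 0.88, 0.11, -0.255, 0, 0, 0], [0, 1.02, 0.125, -0.255, 0, 0, 0]]
  ]
}}

```text
t: 17.73
tool_pos: [0.658, -0.1546, 0.2547]
tcp_rot: [[-0.993, -0.122, -0.0], [-0.122, 0.993, -0.0], [0.0, -0.0, -1.0]]
contact_force: [-2.1, 0.1, 5.4]
width: -0.003
gripper_force: 2.1
```

{"method": "drive_tool", "body": {
  "plan": [
    [[0, 0, 0, 0.12, 0, 0, 0], [0, -0.2, -0.025, 0.255, 0, 0, 0], [0, -0.6, -0.075, 0.255, 0, 0, 0], [0, -1.02, -0.125, 0.255, 0, 0, 0], [0, -1.02, -0.125, 0.255, 0, 0, 0], [0, -1.02, -0.125, 0.255, 0, 0, 0]]
  ]
}}

```text
t: 18.23
tool_pos: [0.6321, -0.1579, 0.2607]
tcp_rot: [[-0.993, -0.121, -0.0], [-0.121, 0.993, 0.0], [0.0, 0.0, -1.0]]
contact_force: [0.2, -0.3, 0.1]
width: 0.001
gripper_force: 0.0
```

```bash
python3 wr.py | grep '\['
```

```text
[[441.0, 96.0], [439.0, 120.0], [436.0, 144.0], [432.0, 188.0], [429.0, 223.0]]
[43, 80, 54, 42, 1438] [421.4 136.4]
[ 0.5528 -0.1176  0.04  ]
[0, 148, 150, 27, 1171] [426.6 203.3]
[ 0.5857 -0.1079  0.04  ]
```

{"method": "drive_tool", "body": {
  "plan": [
    [[0, 0.02, 0, -0.15, 0, 0, 0], [0, 0.02, 0, -0.22, 0, 0, 0], [0, 0.02, 0, -0.265, 0, 0, 0], [0, 0.12, 0.015, -0.265, 0, 0, 0], [0, 0.25, 0.03, -0.265, 0, 0, 0], [0, 0.38, 0.045, -0.265, 0, 0, 0], [0, 0.52, 0.06, -0.265, 0, 0, 0], [0, 0.66, 0.08, -0.265, 0, 0, 0], [0, 0.8, 0.1, -0.265, 0, 0, 0], [0, 0.94, 0.115, -0.265, 0, 0, 0]]
  ]
}}

```text
t: 19.12
tool_pos: [0.6559, -0.1549, 0.2547]
tcp_rot: [[-0.993, -0.122, -0.0], [-0.122, 0.993, -0.0], [0.0, -0.0, -1.0]]
contact_force: [-3.5, 0.4, 8.4]
width: -0.002
gripper_force: 3.3
```

{"method": "drive_tool", "body": {
  "plan": [
    [[0, 0, 0, 0.12, 0, 0, 0], [0, -0.2, -0.025, 0.265, 0, 0, 0], [0, -0.6, -0.075, 0.265, 0, 0, 0], [0, -0.94, -0.115, 0.265, 0, 0, 0], [0, -0.94, -0.115, 0.265, 0, 0, 0], [0, -0.94, -0.115, 0.265, 0, 0, 0]]
  ]
}}

```text
t: 19.62
tool_pos: [0.6321, -0.1579, 0.2607]
tcp_rot: [[-0.993, -0.122, -0.0], [-0.122, 0.993, 0.0], [0.0, 0.0, -1.0]]
contact_force: [-0.2, 0.4, 1.0]
width: 0.001
gripper_force: 0.0
```

```bash
python3 wr.py | grep '\['
```

```text
[[441.0, 96.0], [439.0, 120.0], [436.0, 143.0], [432.0, 188.0], [429.0, 223.0]]
[42, 101, 52, 42, 1523] [421.2 159.9]
[ 0.5641 -0.1153  0.04  ]
[0, 148, 150, 27, 1178] [426.2 203.3]
[ 0.5857 -0.1081  0.04  ]
```

{"method": "drive_tool", "body": {
  "plan": [
    [[0, 0.02, 0, -0.15, 0, 0, 0], [0, 0.02, 0, -0.22, 0, 0, 0], [0, 0.02, 0, -0.265, 0, 0, 0], [0, 0.12, 0.015, -0.265, 0, 0, 0], [0, 0.25, 0.03, -0.265, 0, 0, 0], [0, 0.38, 0.045, -0.265, 0, 0, 0], [0, 0.52, 0.06, -0.265, 0, 0, 0], [0, 0.66, 0.08, -0.265, 0, 0, 0], [0, 0.8, 0.1, -0.265, 0, 0, 0], [0, 0.94, 0.115, -0.265, 0, 0, 0]]
  ]
}}

```text
t: 20.5
tool_pos: [0.6558, -0.1549, 0.2547]
tcp_rot: [[-0.993, -0.122, -0.0], [-0.122, 0.993, -0.0], [0.001, -0.0, -1.0]]
contact_force: [-3.7, -0.5, 6.8]
width: 0.0
gripper_force: 3.3
```

{"method": "drive_tool", "body": {
  "plan": [
    [[0, 0, 0, 0.12, 0, 0, 0], [0, -0.2, -0.025, 0.265, 0, 0, 0], [0, -0.6, -0.075, 0.265, 0, 0, 0], [0, -0.94, -0.115, 0.265, 0, 0, 0], [0, -0.94, -0.115, 0.265, 0, 0, 0], [0, -0.94, -0.115, 0.265, 0, 0, 0]]
  ]
}}

```text
t: 21.0
tool_pos: [0.6321, -0.1579, 0.2606]
tcp_rot: [[-0.993, -0.122, -0.0], [-0.122, 0.993, 0.0], [0.0, 0.0, -1.0]]
contact_force: [-0.1, 0.3, -0.2]
width: -0.001
gripper_force: 0.0
```

```bash
python3 wr.py
```

```text
[[441.0, 96.0], [439.0, 120.0], [436.0, 143.0], [432.0, 188.0], [429.0, 223.0]]
38                             ======================
41                            =======================
44                            =======================
47                          =========================
50                          =========================
53                         ==========================
56                         ==========================
59                        ===========================
62                       ============================
65                       ========================-===
68                     +=============================
71                     ==============================
74                     ==============================
77                    ===============================
80                    ===============================
83                  =================================
86                  ====================  ===========
89                 ====================   ..=========
92                 ==============-====      ====
[... 1622 characters left out ...]
@@@@#@@@#@@@=============      
185 =====--==-=---++@@@@@@@#@@@##@#=============      
188 @#@@@@@@=-=--=-+@#@@@@@#@#@####@@@****=======     
191 ***@@@@@---==---#@@@@####@@####@@*******+-====+   
194 ****@@@@----=--=-@@@@@##@@#####@@**********==== . 
197 ****#@@@----=---=-@@@@##@@###@@@@************=-=  
200 *****@@@=--=-===-==*@@@@#@###-@@@**************+-=
203 ******@@-------=-----=+=+#+---@@@*****************
206 ******@@****#@###@#@@@@@@@@@@@@@@@@@@@@@@@@@@@@@@#
209 ******@@@@@@#@#@@@@@@#@@@@@@@@#@@@@@@@@@@@@@@@@@@@
212 *******####***************************************
215 ********-**************************************+**
[0, 122, 150, 53, 2775] [423.  190.7]
[ 0.5794 -0.1112  0.04  ]
```

{"method": "drive_tool", "body": {
  "plan": [
    [[0, 0.02, 0, -0.15, 0, 0, 0], [0, 0.02, 0, -0.22, 0, 0, 0], [0, 0.02, 0, -0.265, 0, 0, 0], [0, 0.12, 0.015, -0.265, 0, 0, 0], [0, 0.25, 0.03, -0.265, 0, 0, 0], [0, 0.38, 0.045, -0.265, 0, 0, 0], [0, 0.52, 0.06, -0.265, 0, 0, 0], [0, 0.66, 0.08, -0.265, 0, 0, 0], [0, 0.8, 0.1, -0.265, 0, 0, 0], [0, 0.94, 0.115, -0.265, 0, 0, 0]]
  ]
}}

```text
t: 21.88
tool_pos: [0.6558, -0.1549, 0.2547]
tcp_rot: [[-0.993, -0.122, -0.0], [-0.122, 0.993, -0.0], [0.001, -0.0, -1.0]]
contact_force: [-3.8, 0.9, 6.4]
width: -0.0
gripper_force: 3.3
```

{"method": "drive_tool", "body": {
  "plan": [
    [[0, 0, 0, 0.12, 0, 0, 0], [0, -0.2, -0.025, 0.265, 0, 0, 0], [0, -0.6, -0.075, 0.265, 0, 0, 0], [0, -0.94, -0.115, 0.265, 0, 0, 0], [0, -0.94, -0.115, 0.265, 0, 0, 0], [0, -0.94, -0.115, 0.265, 0, 0, 0]]
  ]
}}

```text
t: 22.38
tool_pos: [0.6321, -0.1579, 0.2606]
tcp_rot: [[-0.993, -0.122, -0.0], [-0.122, 0.993, 0.0], [0.0, 0.0, -1.0]]
contact_force: [0.6, 0.7, -0.1]
width: 0.006
gripper_force: 0.0
```

```bash
python3 wr.py | sed -n '30,70p'; cp pics/wl.png pics/wl_a.png
```

```text
122         +=====-=============                      
125         ===================                       
128        ====================                       
131        ==================.-                       
134       ===================                         
137      ===================.                         
140     ====================                          
143  = ============-========                          
146 =======================                           
149 =========================                         
152 ============================                      
155 =-==========================--                    
158 =========--==-=--====-==-=-==                     
161 =========--------====-====---=                    
164 =========--------=========---====                 
167 =========------===-------=---====                 
170 =========---=-==---==------=---=====              
173 =========---===---=----==---==========            
176 =========---==-=---------===-===========          
179 =========--==--=--==+=----=-=-===========         
182 =========--=--=-=@@@@@@=--==---=============      
185 =-=----==-==---*@@@@@@#@@=-==--=============      
188 @@@@@@@@--=--=-@@@@@@@@##@#==--@@@****=======     
191 ***@@@@@===---@@@@@#@#@@#@@@=--@@*******=======   
194 ****@@@@-==-=-@@@@@@@##@@@@#=--@@**********====   
197 ****#@#@=-=-=-@@@#@@@@@@@@@@@--@@************===  
200 *****@#@=-=-=-=@@@@#@@@@#@@#@=-@@**************+==
203 ******@@--==--+*@@@@@@@@#####@=@@*****************
206 ******@@**#*#@@@@@@@@@@@@@@@#@@@@@@@@@@@@@@@@@@@@#
209 ******@@@@@#@@@#@@@#@@@@@@@@@@@@@@@@@@@@@@@@@@@@@@
212 *******@#*****************************************
215 ********-*****************************************
[0, 142, 150, 33, 2068] [421.6 199.4]
[ 0.584 -0.111  0.04 ]
```

{"method": "drive_tool", "body": {
  "plan": [
    [[0, 0.02, 0, -0.15, 0, 0, 0], [0, 0.02, 0, -0.22, 0, 0, 0], [0, 0.02, 0, -0.265, 0, 0, 0], [0, 0.12, 0.015, -0.265, 0, 0, 0], [0, 0.25, 0.03, -0.265, 0, 0, 0], [0, 0.38, 0.045, -0.265, 0, 0, 0], [0, 0.48, 0.06, -0.265, 0, 0, 0]]
  ]
}}

```text
t: 23.02
tool_pos: [0.6443, -0.1563, 0.2548]
tcp_rot: [[-0.993, -0.122, -0.0], [-0.122, 0.993, -0.001], [0.001, -0.001, -1.0]]
contact_force: [-5.7, -0.1, 8.9]
width: -0.002
gripper_force: 4.7
```

{"method": "drive_tool", "body": {
  "plan": [
    [[0, 0.08, 0.01, 0, 0, 0, 0], [0, 0.16, 0.02, 0, 0, 0, 0], [0, 0.2, 0.025, 0, 0, 0, 0]]
  ]
}}

```text
t: 23.27
tool_pos: [0.6492, -0.1557, 0.2548]
tcp_rot: [[-0.993, -0.122, -0.001], [-0.122, 0.993, -0.001], [0.001, -0.001, -1.0]]
contact_force: [-8.0, -0.6, 10.3]
width: -0.005
gripper_force: 4.8
```

{"method": "drive_tool", "body": {
  "plan": [
    [[0, 0.08, 0.01, 0, 0, 0, 0], [0, 0.16, 0.02, 0, 0, 0, 0], [0, 0.2, 0.025, 0, 0, 0, 0]]
  ]
}}

```text
t: 23.52
tool_pos: [0.6542, -0.1552, 0.2547]
tcp_rot: [[-0.993, -0.122, -0.001], [-0.122, 0.993, -0.001], [0.001, -0.001, -1.0]]
contact_force: [-4.7, -0.6, 8.4]
width: -0.002
gripper_force: 4.0
```

{"method": "drive_tool", "body": {
  "plan": [
    [[0, 0, 0, 0.12, 0, 0, 0], [0, -0.2, -0.025, 0.265, 0, 0, 0], [0, -0.6, -0.075, 0.265, 0, 0, 0], [0, -0.88, -0.11, 0.265, 0, 0, 0], [0, -0.88, -0.11, 0.265, 0, 0, 0], [0, -0.88, -0.11, 0.265, 0, 0, 0]]
  ]
}}

```text
t: 24.02
tool_pos: [0.6321, -0.1579, 0.2606]
tcp_rot: [[-0.993, -0.122, -0.0], [-0.122, 0.993, 0.0], [0.0, 0.0, -1.0]]
contact_force: [0.7, -0.3, -1.2]
width: 0.002
gripper_force: 0.0
```

```bash
python3 wr.py | sed -n '38,70p'; cp pics/wl.png pics/wl_b.png
```

```text
146 =======================                           
149 =========================                         
152 ===========================                       
155 ===========================                       
158 =============================                     
161 ===============================                   
164 =============================-===                 
167 =================================                 
170 ==========-===-====================               
173 =======-=---=---=-==--=-==---=========            
176 =========-=-------=--====---============          
179 =========------==========----============         
182 =========-----===--------=--==-=============      
185 -----=--=----==----=--==---==-==============      
188 #@@@@@@@--=-==----------=---==#@@@****=-=====     
191 ***@@@@@=--==--=---=-----==--=@@#*******=-====+   
194 ****@#@@=-==--=-=@@#@@+---=---@@@**********==== . 
197 ****##@@=-==-=-+@@@@@@@@--==--@@@************===  
200 *****@@@=-=---=@@@@@@#@#@+-=--#@@**************+-=
203 ******@@===---@@@@@@##@@@@#==--@@****************+
206 ******@@*****#@@@#@@@@@@@@@@@@@@@@@@@@@@@@@@@@@@@#
209 ******@@@@@@@@@@@#@#@@@@@#@@#@@@@@@@@@@@@@@@@@@@@@
212 *******###****************************************
215 ********-*****************************************
[0, 148, 150, 27, 1532] [423.  202.6]
[ 0.5856 -0.1099  0.04  ]
```

Drag rose to 8 N and then the tip slipped, as expected at the stop. One more stroke to confirm nothing moves.

{"method": "drive_tool", "body": {
  "plan": [
    [[0, 0.1, 0.01, -0.15, 0, 0, 0], [0, 0.1, 0.01, -0.22, 0, 0, 0], [0, 0.1, 0.01, -0.27, 0, 0, 0], [0, 0.15, 0.02, -0.27, 0, 0, 0], [0, 0.25, 0.03, -0.27, 0, 0, 0], [0, 0.35, 0.04, -0.27, 0, 0, 0], [0, 0.45, 0.055, -0.27, 0, 0, 0], [0, 0.55, 0.07, -0.27, 0, 0, 0]]
  ]
}}

```text
t: 24.73
tool_pos: [0.6458, -0.1563, 0.2547]
tcp_rot: [[-0.993, -0.122, -0.001], [-0.122, 0.993, -0.001], [0.001, -0.001, -1.0]]
contact_force: [-7.2, -1.8, 9.6]
width: -0.0
gripper_force: 5.1
```

{"method": "drive_tool", "body": {
  "plan": [
    [[0, 0, 0, 0.12, 0, 0, 0], [0, -0.2, -0.025, 0.27, 0, 0, 0], [0, -0.55, -0.07, 0.27, 0, 0, 0], [0, -0.55, -0.07, 0.27, 0, 0, 0], [0, -0.55, -0.07, 0.27, 0, 0, 0], [0, -0.55, -0.07, 0.27, 0, 0, 0]]
  ]
}}

```text
t: 25.23
tool_pos: [0.6324, -0.1578, 0.2604]
tcp_rot: [[-0.993, -0.122, -0.0], [-0.122, 0.993, 0.0], [-0.0, 0.0, -1.0]]
contact_force: [0.6, 0.3, -0.0]
width: 0.003
gripper_force: 0.0
```

```bash
python3 wr.py | sed -n '44,70p'
python3 - <<'E'
import cv2,numpy as np
a,b,c=[cv2.imread(f'pics/{n}.png',0).astype(int) for n in('wl_a','wl_b','wl')]
for x in(a,b,c): print((x[150:206,395:450]<20).sum(), x[150:204:2,420].tolist())
E
```

```text
164 =================================                 
167 ==================================                
170 =========-=-----====-====---==-===                
173 =========-------=====-===-----======              
176 =======-=-=------========-=--========= ==         
179 =========------===-----==---=============         
182 ========-----===--------------==============      
185 ========----==------====----=-*+++++========      
188 *#@@@@@@=--==--==-------==--=-@@@*****=======     
191 ***@@#@#--===-----===----=----@@@*******+=====    
194 ****#@@#--==-=--*@@#@@+---=---@@#**********=-===  
197 ****@@@*=-=--=-@@@@@@@@@--==--@#@************===  
200 *****@@*-==---@@@@@@@@#@@=-=--@@@***************==
203 *****#@+-=--=-@@#@@@@@##@@*=--#@@*****************
206 ******@@@@@@@@@@@@@@@@@@@@@@@@@@@@@@@@@@@@#@@@@@@#
209 ******@@@#@@@@@@@@@@@@@@@@@@@@@@@@@@@@@@@@#@@@@@#@
212 ********+#****************************************
215 ***+****=*****************************************
[0, 148, 150, 27, 1501] [423.7 202.1]
[ 0.5856 -0.1095  0.04  ]
766 [105, 105, 103, 101, 106, 108, 109, 99, 115, 115, 110, 102, 113, 108, 115, 104, 4, 19, 20, 7, 14, 25, 22, 15, 11, 0, 2]
370 [103, 105, 104, 102, 104, 103, 104, 103, 102, 100, 105, 106, 106, 106, 97, 118, 110, 108, 106, 111, 110, 114, 76, 11, 7, 15, 9]
404 [105, 103, 104, 103, 103, 103, 103, 103, 101, 97, 105, 106, 104, 104, 101, 117, 111, 105, 108, 111, 111, 117, 28, 19, 2, 19, 15]
```

Run:
```python
from h import *
R=np.array([[.9925,-.122],[.122,.9925]])
# vial front foot (row 193) just above ring rim / tray outer end (row 170); cup start (.5353,-.1178)
for u,v,z in((415,193,.0275),(415,193,.0195),(418,169,.0195),(418,169,.017)):
    p=ray('wrist',u,v,z)[:2]; print(z,R.T@(p-[.5353,-.1178])*1000)
```

```text
0.0275 [48.33632682  0.29898947]
0.0195 [49.72776781  2.3503095 ]
0.0195 [36.04112586  2.97622082]
0.017 [36.3123186  3.6247415]
```

{"method": "drive_tool", "body": {
  "plan": [
    [[0, 0, 0, 0.8, 0, 0, 0], [0, -0.5, 0.5, 1.8, 0, 0, 0], [0, -1.5, 1.5, 3, 0, 0, 0], [0, -2.7, 2.7, 4, 0, 0, 0], [0, -4, 4, 4, 0, 0, 0], [0, -5, 5.5, 4, 0, 0, 0], [0, -6, 7, 4, 0, 0, 0], [0, -6, 8, 4, 0, 0, 0], [0, -6, 8, 4, 0, 0, 0], [0, -6, 8, 4, 0, 0, 0]]
  ]
}}

```text
t: 26.12
tool_pos: [0.4817, 0.044, 0.361]
tcp_rot: [[-0.992, -0.125, 0.001], [-0.125, 0.992, -0.0], [-0.001, -0.0, -1.0]]
contact_force: [-0.0, -0.4, 0.1]
width: -0.0
gripper_force: 0.0
```

Run:
```python
from h import *
im=cv2.cvtColor(optics.get_image('top'),cv2.COLOR_RGB2GRAY)
for v in range(222,272,1): print(v,''.join("@#*+=-. "[min(7,int(x)*8//190)] for x in im[v,350:402]))
a=cv2.imread('pics/full_t1.png',0)
d=cv2.absdiff(a,im); ys,xs=np.where(d[180:345,160:500]>45); print(len(xs), np.unique(np.stack([(xs+160)//20*20,(ys+180)//20*20],1),axis=0,return_counts=True))
```

```text
222 ++****+++++++++++++++++++++++++++*+++++++++++++++==-
223 ++****++++++++++++++++++++++++++++++++++++++++++++=-
224 ++*****+++++++++++++++++++++++++++++++++++++++++++=-
225 ++*****+++++++++++++++++++++++++++++++++++++++++++=-
226 ++*****+++++++++++++++++++++++++++++++++++++++++++=-
227 ++*****+++++++++++++++++++++++==++++++++++++++++++=-
228 ++*****+++++++++++++++++++++++==++++++++++++++++++=-
229 +++****+++++++++++++++++++++++++++*+++++**+++****+=-
230 +++****++===+++++++++++++++++++++****************+=-
231 +++*****+===++++++++++++++++++*************##***+=--
232 +++*****+++++++++++++*+**********###***#######*+==--
233 +++*****+++++++*************#################**+=---
234 +++****************####*****###############***+=----
235 ++++**************#####**++**#####***###****++==----
236 ++++**##*##********###**++++*####********++====-----
237 ++++***####**+++++****++++==+*****+++++++==---------
238 ++++***####**++++++=+========+++++========----------
239 ++++***####**+++===----=-----======-----------------
240 +++++*******+=====-------...------------------------
241 ++++++****++=
[... 1848 characters left out ...]
],
       [240, 240],
       [240, 280],
       [240, 300],
       [240, 320],
       [240, 340],
       [260, 200],
       [260, 220],
       [260, 240],
       [260, 260],
       [260, 280],
       [260, 300],
       [260, 320],
       [280, 260],
       [280, 280],
       [280, 300],
       [300, 260],
       [300, 280],
       [300, 300],
       [300, 320],
       [300, 340],
       [320, 220],
       [320, 240],
       [320, 260],
       [320, 320],
       [340, 220],
       [340, 240],
       [340, 260]]), array([ 76,   2,  57,  22,  33,  28,  37, 112, 270,  55,   5,  24,  49,
       264, 158,  51,   1, 238, 211,   2, 161,  84,  25,  41,   9,   8,
        65,  86,   6,  10,  48,   4]))
```

Vial centre is about 57–58 mm in, which matches home. The arm is clear of everything.

```bash
python3 -c "
from station import order; print(order.sign_off())"
```

```text
the job is handed in; nothing more can be done
None
```

The job is handed in: the vial stands upright in the carriage cup inside the reader. The carriage measured about 57 mm in, and a confirming wheel stroke did not move it.

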